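# Turn the parts carousel and fetch the long plug socket

## Robot

A 6-joint arm with a two-finger parallel gripper is mounted at the origin on the work surface. World frame = base frame: x ahead of the robot, y to its left, z up, the work surface at z = 0. Lengths are in m, angles in degrees, forces in N, time in s.
With the tool pointing down it reaches from about 0.25 to 0.725 m from the base axis. Payload 9.7 kg.
Tool frame: the origin (TCP) lies midway between the tips of the shut fingers; the grasp point (between the pads) lies 19 mm behind it; z points along the fingers, y is the direction in which the jaws open and shut (so a half turn about z gives the same grasp; the last joint's range is limited). The gripper opens to 85 mm and grips with 20 to 120 N. Pads are 22 mm wide; open, the fingers measure 114 mm over their backs; the gripper's body (76 mm by 85 mm) begins 54 mm behind the grasp point. The pads swing forward as they close: fully open they stand 13 mm farther back than shut.
Start: joints at [65.604, 4.979, 10.078, 95.1, 0, 90], TCP at [0.227, 0.501, 0.231] pointing down, gripper open.
Joint ranges: [-179.16, 179.16], [-48.56, 103.87], [-65.8, 70.77], [-126.05, 130.52], [-82.76, 87.17], [-180, 180]. Speed limits (degrees/s): [127.2, 127.2, 147.25, 180, 180, 180].

## Interface

Orientations are given as [roll, pitch, yaw] about the fixed x, y, z axes, in that order (R = Rz(yaw) Ry(pitch) Rx(roll)).
In Python, from workcell import get_obs, camera, get_calibration, job_done gives the robot as it stands.
- The arm moves only by the tool play_rows, never from a script. Its argument "commands" is text: rows parted by semicolons, each of 5 numbers parted by spaces: the opening, from 0 (shut) to 1 (fully open), then the shift along the world's x, y, z in mm, then the turn about the world's z in degrees. A call has 1 to 10 rows; each row is the pose to reach, as a shift and turn from the pose commanded when the call began; what a row does not reach only later rows make up. A row lasts 1/12 s, in which the tool goes at most 41.7 mm and 7.16 degrees, less where a joint would pass 70% of its speed; a pose out of reach is approached as far as the arm can. A call with a gripper value outside its range is refused whole. The fingers move at their own pace and stop on an object; "force" is the grip in N (left out, the last holds). Time passes only in rows, so rows that repeat a pose let the fingers close. It gives the time, the measured TCP pose, the force and the opening at its end, in the units of the state.
- get_obs(): the state, without advancing time (a new reading comes with each control period).
- camera(name): name is "scene" or "top"; returns the picture (400x640x3 uint8, red, green, blue); there is no depth.
- get_calibration(name): a dict with "fx", "fy", "cx", "cy" (pixels), "eye" and "attitude" of the camera in the world. Camera axes: x right, y down, z forward; pixel columns grow to the right and rows downward; lengths in m; the calibration is good to about 2 mm. A picture is of the moment at which its call begins. get_calibration takes no time and is no camera call.
- job_done(): hands the job in, once; it reports no verdict.
The state is a dict: "time": time; "q": joint angles; "qd": joint speeds; "joint_efforts": joint torques, N m; "ee_pos": TCP position; "tcp_rot": TCP orientation; "wrist_force": force on the tool from outside, world axes, zero at the start; "torque": the same for the moment, N m; "opening": finger opening in m.
Only numpy, scipy, OpenCV 4.12 (cv2) and the standard library are available. Lean on these libraries where they do the work, as an engineer would, in place of code of your own. Each camera call takes 0.05 s, during which the arm holds its last target.

## Task

Turn the parts carousel by its black handle until the pocket with the long spark-plug socket (the tallest socket on it) stands over the steel tongue of the stand, and let go of the handle. Then lift that socket out and stand it upright in the empty half of the steel service tray, setting it down rather than dropping it.

Things in the scene. Friction and masses are not known exactly. Their poses are not given: they have to be found in the camera images.
- carousel: Grey plastic platter 284 mm across, 0.5 kg. Origin: on its upright axle, 18 mm above bench. Handle: black bar on the axle, 64 mm along carousel x, 14 mm thick, 90-124 mm above origin; turns the platter over half a turn either way, 0.03 N m friction, stays put. Six 40 mm square pockets, centres 100 mm from axle, 60 deg apart, floors 13, rims 31 mm above origin. Other parts: under 45 mm tall.
- long_socket: Long spark-plug socket of plain steel, 70 mm tall, 0.12 to 0.23 kg, standing loose and upright in one of the carousel's pockets (34 mm square inside, rim 18 mm above the floor): 30 mm across up to 45 mm height, 24 mm across from there to the top, with a black square in the top face. Origin: centre of its underside; z is up. Its yaw means nothing.
- pickup (a point): Pick-up station, a point on the fixed stand: 100 mm from the axle in the direction of the flat steel tongue, at pocket-floor height, 31 mm above the bench. The tongue, 50 mm wide, lies on the bench and sticks out from under the platter on the robot's side, ending 180 mm from the axle in an upturned lip 28 mm high.
- empty_half (a point): Centre of the floor of the empty half of the fixed steel service tray, 5 mm above the bench; x and y run along the tray's sides. The half measures 190 mm along x and 113 mm along y inside; its walls rise 25 mm above this floor. The other half, on the -y side of a dividing wall, holds a ratchet.
Things that resemble listed ones, but are neither listed nor needed, are in the scene too. What is shaped like the long_socket but blue or brown is not meant.

How it is judged:
By the outcome, as a careful person would: the job done as asked, in the order asked, and still so for the second after the job is handed in, with the robot touching nothing.
It also fails if it takes over 48 s, if anything falls off the work surface, if the arm or the gripper's body presses on something with over 40 N, if the wrist force passes 120 N, or if a joint passes its speed limit or range.

## Working session

There is one attempt and no reset: what is moved stays moved. The work goes in short steps, Python scripts to look and compute and a tool call to move; the robot and the scene stay as the last step left them, time stands still between calls to the robot, and variables do not carry over. Pictures are saved under pics/ and viewed, and the job is handed in when it is done.

Besides the shell and the picture viewer there is one more tool, called by a JSON object that holds its "op" and its "data". play_rows: Moves the arm, as the interface text tells. Its arguments: {"type":"object","properties":{"commands":{"type":"string"},"force":{"type":"number"}},"required":["commands"]}

```bash
mkdir -p pics; ls; python3 - <<'E'
from workcell import *
import cv2
for n in ("scene","top"):
    print(n,get_calibration(n)); im=camera(n); cv2.imwrite(f"pics/{n}0.png",im[:,:,::-1])
print(get_obs())
E
```

```text
pics
scene {'fx': 415.5401586869788, 'fy': 415.5401586869788, 'cx': 325.34315486518665, 'cy': 200.59804267361127, 'eye': array([1.06643246, 0.64482512, 0.66083886]), 'attitude': array([-126.17148939,   -1.27871598,  133.54705555])}
top {'fx': 468.70370869396703, 'fy': 468.70370869396703, 'cx': 325.0257774985105, 'cy': 197.61066044589887, 'eye': array([0.34024765, 0.06835308, 1.14211982]), 'attitude': array([-1.73949840e+02,  1.70371416e-01, -9.15393131e+01])}
{'time': 0.1, 'q': array([6.56051390e+01, 5.00779620e+00, 1.00396536e+01, 9.50964354e+01,
       1.98064291e-03, 8.99989821e+01]), 'qd': array([ 0.09927296,  0.00184752,  0.04413634,  0.11367794, -0.0080374 ,
       -0.06796732]), 'joint_efforts': array([-5.54999096e-04, -5.21562624e+01,  4.65653622e+01,  1.60136854e-02,
       -3.42194062e-05,  6.70863130e-06]), 'ee_pos': array([0.2270798 , 0.50073788, 0.23066131]), 'tcp_rot': array([-1.79935422e+02, -1.98178890e-03,  1.55606155e+02]), 'wrist_force': array([-0.15463671,  0.27622665, -0.40255443]), 'torque': array([-0.0237265 , -0.01888891,  0.06888673]), 'opening': 0.0852449892200671}
```

View pics/scene0.png

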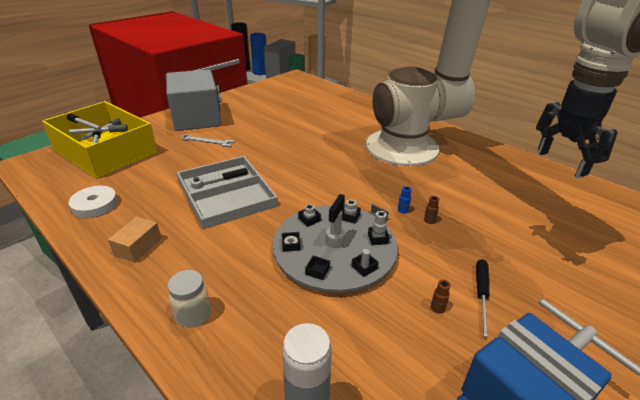

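View pics/top0.png

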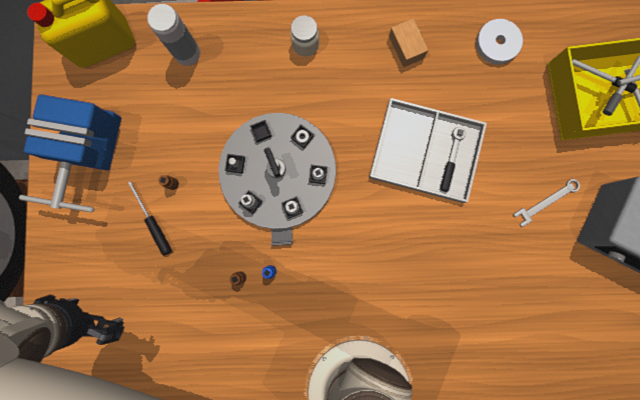

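```bash
python3 - <<'E'
import cv2
t=cv2.imread("pics/top0.png"); s=cv2.imread("pics/scene0.png")
cv2.imwrite("pics/t1.png",cv2.resize(t[105:255,205:355],None,fx=4,fy=4,interpolation=2))
cv2.imwrite("pics/s1.png",cv2.resize(s[180:300,260:420],None,fx=5,fy=5,interpolation=2))
cv2.imwrite("pics/t2.png",cv2.resize(t[90:210,360:500],None,fx=5,fy=5,interpolation=2))
E
```

```text
(no output)
```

View pics/t1.png

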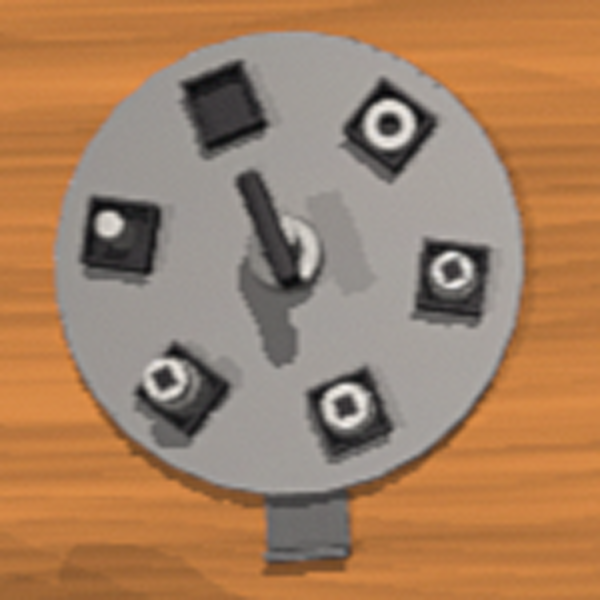

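View pics/s1.png

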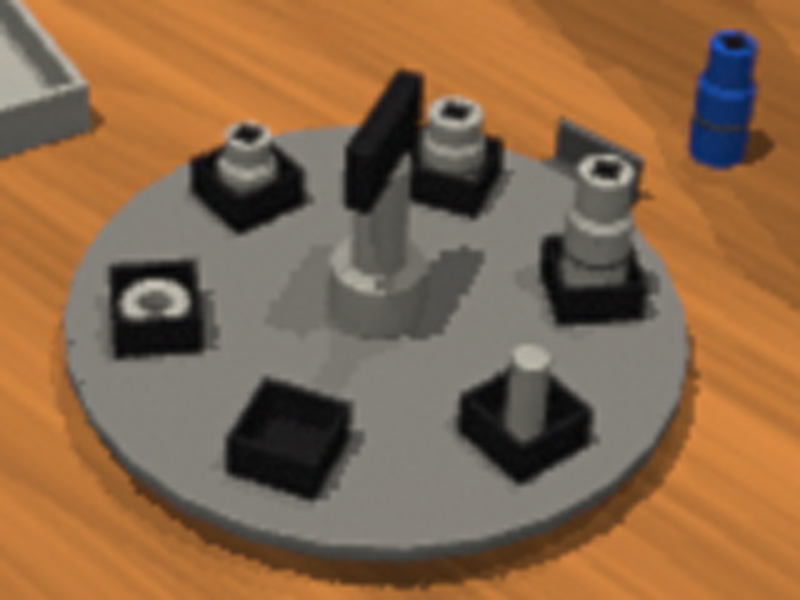

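View pics/t2.png

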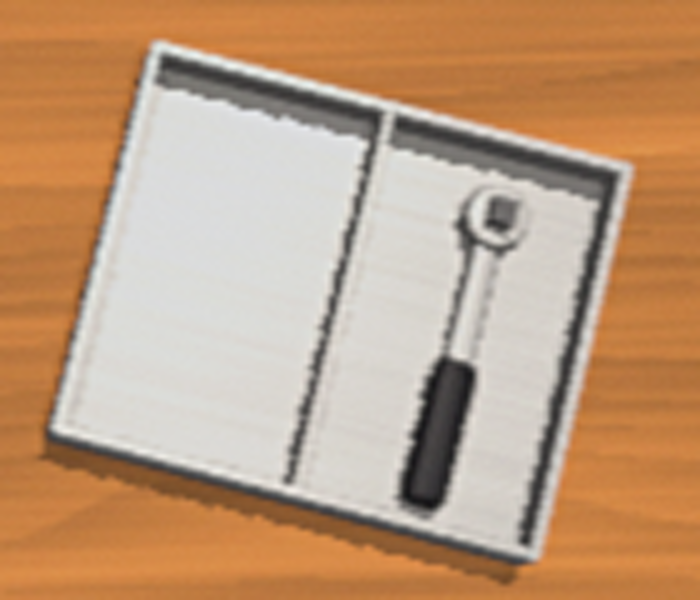

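```bash
cat > h.py <<'E'
import numpy as np, cv2
from scipy.spatial.transform import Rotation as R
from workcell import *
def cam(n):
    c=get_calibration(n); M=R.from_euler('xyz',c['attitude'],degrees=True).as_matrix(); return c,M
def proj(n,P):
    c,M=cam(n); p=(np.atleast_2d(P)-c['eye'])@M
    return np.c_[c['fx']*p[:,0]/p[:,2]+c['cx'],c['fy']*p[:,1]/p[:,2]+c['cy']]
def ray(n,u,v,z):
    c,M=cam(n); d=M@np.array([(u-c['cx'])/c['fx'],(v-c['cy'])/c['fy'],1]); e=c['eye']
    return e+d*(z-e[2])/d[2]
def tri(us,z0=0.05):
    from scipy.optimize import least_squares
    f=lambda P:np.concatenate([proj(n,P)[0]-np.array(p) for n,p in us.items()])
    r=least_squares(f,[.4,.1,z0]); return r.x,r.fun
E
python3 - <<'E'
from h import *
T=lambda x,y:(205+x/4-.4,105+y/4-.4)
S=lambda x,y:(260+x/5-.4,180+y/5-.4)
print("platter c",[ray('top',*T(289,262),z) for z in (.02,.03)])
print("sock top",ray('top',*T(165,380),.101), ray('scene',*S(606,168),.101))
print("tri",tri({'top':T(165,380),'scene':S(606,168)}))
print("rim c empty",ray('top',*T(225,106),.049))
print("handle ends",ray('top',*T(248,173),.142),ray('top',*T(290,283),.142))
print("tongue lip",ray('top',*T(266,552),.028),ray('top',*T(350,550),.028))
U=lambda x,y:(360+x/5-.4,90+y/5-.4)
for p in [(157,47),(390,107),(632,170),(535,560),(285,492),(52,432)]: print("tray",p,ray('top',*U(*p),.030))
E
```

```text
platter c [array([0.52941738, 0.1833961 , 0.02      ]), array([0.52773156, 0.18237087, 0.03      ])]
sock top [0.45097891 0.24540584 0.101     ] [0.44988188 0.2446174  0.101     ]
tri (array([0.45087926, 0.24525755, 0.10190189]), array([-2.26464090e-03,  1.72290935e-03, -2.80357574e-03, -9.32264154e-05]))
rim c empty [0.61957228 0.21702723 0.049     ]
handle ends [0.55833548 0.19235617 0.142     ] [0.49737585 0.17053273 0.142     ]
tongue lip [0.35479741 0.19896951 0.028     ] [0.35463832 0.1492453  0.028     ]
tray (157, 47) [ 0.69560709 -0.09888636  0.03      ]
tray (390, 107) [ 0.66246222 -0.2108715   0.03      ]
tray (632, 170) [ 0.62791385 -0.32643558  0.03      ]
tray (535, 560) [ 0.43945171 -0.26832335  0.03      ]
tray (285, 492) [ 0.47530794 -0.15089729  0.03      ]
tray (52, 432) [ 0.50731137 -0.04067459  0.03      ]
```

```bash
cat > ov.py <<'E'
from h import *
def ov(name,img,crop,f,out,ax,phi,tong):
    x0,x1,y0,y1=crop
    im=cv2.resize(img[y0:y1,x0:x1],None,fx=f,fy=f,interpolation=2)
    def line(P,col,close=True):
        p=proj(name,P); p=(p+.5-[x0,y0])*f-.5
        cv2.polylines(im,[np.int32(np.round(p*8))],close,col,1,cv2.LINE_AA,3)
    A=np.array([*ax,0])
    def rot(a,P): return np.array(P)@R.from_euler('z',a,degrees=True).as_matrix().T
    sq=np.array([[1,1,0],[1,-1,0],[-1,-1,0],[-1,1,0]])*.02
    for k in range(6): line(A+rot(phi+60*k,sq+[.1,0,.049]),(0,255,0))
    hb=np.array([[.032,.007,0],[.032,-.007,0],[-.032,-.007,0],[-.032,.007,0]])
    for z in (.108,.142): line(A+rot(phi,hb+[0,0,z]),(0,0,255))
    t=np.array([[.18,.025,.0],[.18,-.025,.0],[.18,-.025,.028],[.18,.025,.028]])
    line(A+rot(tong,t),(255,0,255)); 
    line(A+rot(tong,[[.12,.025,.003],[.18,.025,.003]]),(255,255,0),False);line(A+rot(tong,[[.12,-.025,.003],[.18,-.025,.003]]),(255,255,0),False)
    a=np.linspace(0,2*np.pi,60); line(A+np.c_[.142*np.cos(a),.142*np.sin(a),0*a+.026],(255,0,0))
    cv2.imwrite(out,im)
E
python3 - <<'E'
from ov import *
t=cv2.imread("pics/top0.png"); s=cv2.imread("pics/scene0.png")
ov('top',t,(205,355,105,255),5,"pics/ot1.png"[:-4]+"a.png",(.528,.182),20.7,182)
ov('scene',s,(260,420,180,300),5,"pics/os1a.png",(.528,.182),20.7,182)
im=cv2.imread("pics/ot1a.png"); cv2.imwrite("pics/ot1a.png",cv2.resize(im,(600,600)))
E
```

```text
(no output)
```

View pics/ot1a.png

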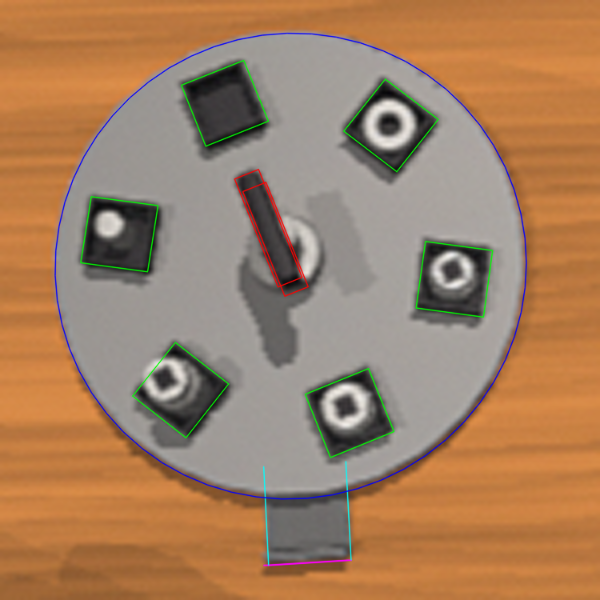

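View pics/os1a.png

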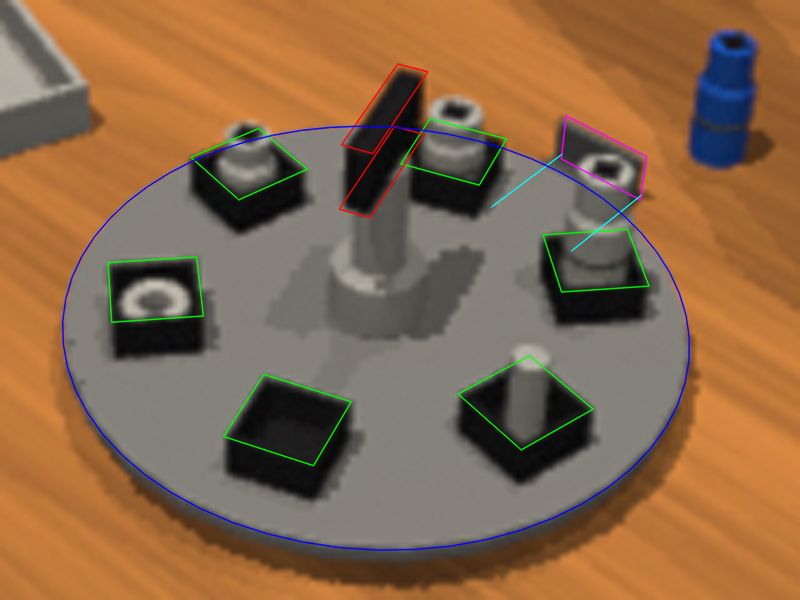

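```bash
python3 - <<'E'
from ov import *
t=cv2.imread("pics/top0.png"); s=cv2.imread("pics/scene0.png")
o=[]
for a in (180,182,184):
    ov('top',t,(262,302,220,250),9,"pics/x.png",(.527,.182),20.7,a); p=cv2.imread("pics/x.png")
    ov('scene',s,(360,400,195,230),9,"pics/x.png",(.527,.182),20.7,a); q=cv2.imread("pics/x.png")
    o.append(np.vstack([p,q])[:, :360])
im=np.hstack(o); cv2.imwrite("pics/tong.png",cv2.resize(im,None,fx=.74,fy=.74))
print(im.shape)
E
```

```text
(585, 1080, 3)
```

View pics/tong.png

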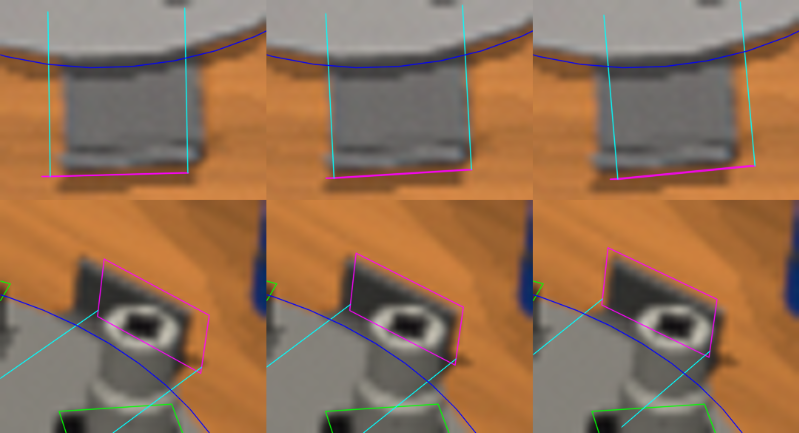

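```bash
python3 - <<'E'
from ov import *
for px in [(262+62/.74/9-.45,220+152/.74/9-.45),(262+201/.74/9-.45,220+148/.74/9-.45)]: print(px,ray('top',*px,.028))
f=.74*9
for px in [(360+80/f-.45,195+(258-200)/f-.45),(360+190/f-.45,195+(315-200)/f-.45)]: print(px,ray('scene',*px,.028))
print(proj('top',[[.3547,.182,.028],[.347,.182,.028]]))
t=cv2.imread("pics/top0.png");print(t[238,262:300].mean(1).astype(int));print(t[234,262:300].mean(1).astype(int))
E
```

```text
(270.8593093093093, 242.37282282282283) [0.35534806 0.19953138 0.028     ]
(291.7301801801802, 241.77222222222224) [0.35543424 0.15010558 0.028     ]
(371.562012012012, 203.25870870870872) [0.35310698 0.15015641 0.028     ]
(388.0785285285285, 211.81726726726728) [0.35197823 0.20189341 0.028     ]
[[278.26692476 242.44765739]
 [278.32012978 245.71653511]]
[120 120 119 119 120 120 118 120 118 118 107 105 106 108 107 109 107 108
 107 106 107 109 108 106 105 106 108 105 107 102 103 115 125 121 121 122
 121 121]
[129 130 129 129 128 129 128 127 127 117 103 106 107 108 108 107 107 105
 108 107 106 109 106 106 107 110 107 108 109  99 102 120 127 129 126 124
 124 125]
```

{"op": "play_rows", "data": {"commands": "1 30 -32 0 5; 1 60 -64 0 10; 1 90 -96 0 15; 1 120 -128 0 20; 1 150 -160 0 25; 1 180 -192 0 30; 1 210 -224 0 35; 1 240 -256 0 40; 1 270 -288 0 45; 1 285 -304 0 45", "force": 40}}

```text
time: 0.93
ee_pos: [0.5131, 0.195, 0.2311]
tcp_rot: [180.0, -0.0, -159.1]
wrist_force: [0.2, 0.6, 0.0]
opening: 0.0855
```

{"op": "play_rows", "data": {"commands": "0.6 15 -14 0 0; 0.6 15 -14 -25 0; 0.6 15 -14 -55 0; 0.6 15 -14 -85 0; 0.6 15 -14 -105 0; 0.6 15 -14 -115 0; 0.6 15 -14 -115 0"}}

```text
time: 1.52
ee_pos: [0.5259, 0.1825, 0.1137]
tcp_rot: [180.0, -0.2, -159.4]
wrist_force: [0.1, -0.7, 0.3]
opening: 0.0509
```

```bash
python3 - <<'E'
from ov import *
t=camera('top')[:,:,::-1]; s=camera('scene')[:,:,::-1]
ov('scene',s,(260,420,120,240),5,"pics/os2.png",(.5275,.182),20.7,182)
o=get_obs(); print(o['ee_pos'],o['q'],o['opening'])
E
```

```text
[0.52732199 0.18305919 0.11714254] [ 1.91436118e+01  5.31351652e+00 -2.17836643e+00  8.24799463e+01
  1.50934768e-03 -1.46687919e+00] 0.05121416787055062
```

View pics/os2.png

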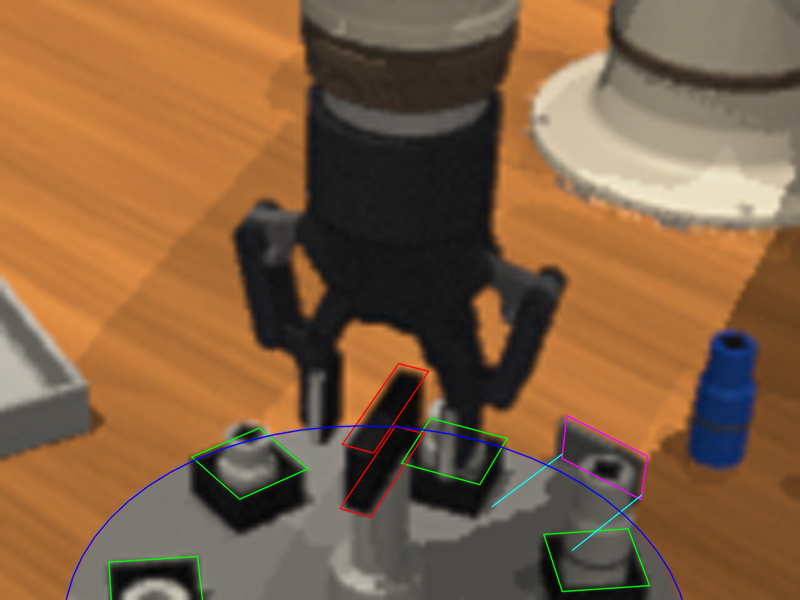

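{"op": "play_rows", "data": {"commands": "0.05 0 0 0 0; 0.05 0 0 0 0; 0.05 0 0 0 0; 0.05 0 0 0 0; 0.05 0 0 0 0; 0.05 0 0 0 0"}}

```text
time: 2.12
ee_pos: [0.5283, 0.1819, 0.1179]
tcp_rot: [-179.8, 0.1, -159.5]
wrist_force: [2.4, -7.1, 4.4]
opening: 0.0134
```

{"op": "play_rows", "data": {"commands": "0.05 0 0 0 2; 0.05 0 0 0 6; 0.05 0 0 0 10.5; 0.05 0 0 0 15; 0.05 0 0 0 20; 0.05 0 0 0 25; 0.05 0 0 0 30; 0.05 0 0 0 35; 0.05 0 0 0 39; 0.05 0 0 0 41.5"}}

```text
time: 2.95
ee_pos: [0.528, 0.1821, 0.1179]
tcp_rot: [-179.8, 0.0, -117.7]
wrist_force: [1.6, -6.1, 4.9]
opening: 0.0133
```

{"op": "play_rows", "data": {"commands": "0.05 0 0 0 0; 0.05 0 0 0 0; 0.05 0 0 0 0"}}

```text
time: 3.2
ee_pos: [0.528, 0.1821, 0.1178]
tcp_rot: [-179.8, 0.0, -117.9]
wrist_force: [0.9, -6.9, 5.7]
opening: 0.0131
```

```bash
python3 - <<'E'
from ov import *
t=camera('top')[:,:,::-1]; s=camera('scene')[:,:,::-1]
ov('scene',s,(260,420,180,300),5,"pics/os3.png",(.5275,.182),62.0,182)
ov('top',t,(205,355,105,255),4,"pics/ot3.png",(.5275,.182),62.0,182)
print(get_obs()['tcp_rot'])
E
```

```text
[-1.79831888e+02  1.44418828e-02 -1.17946524e+02]
```

View pics/os3.png

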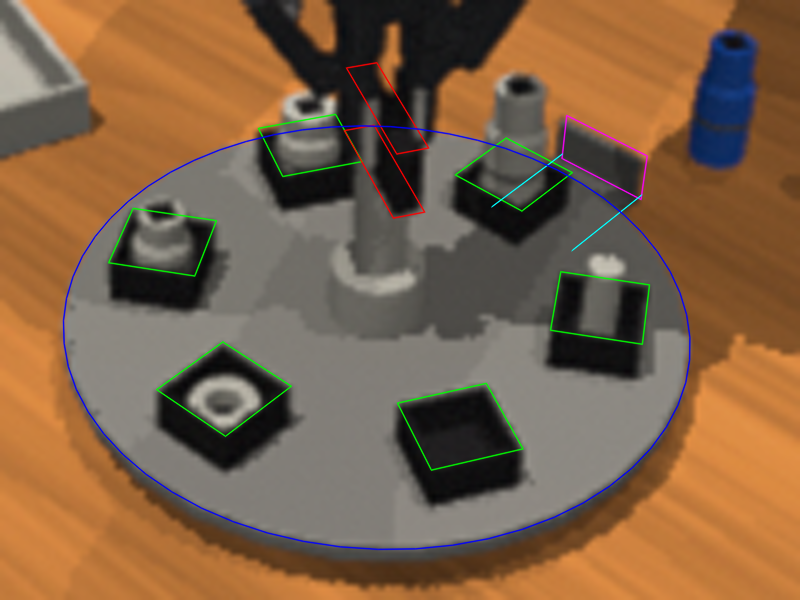

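View pics/ot3.png

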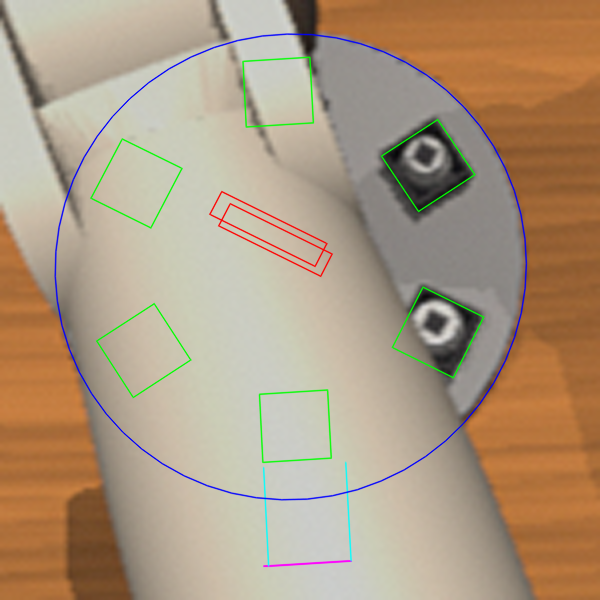

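{"op": "play_rows", "data": {"commands": "0.6 0 0 0 0; 0.6 0 0 0 0; 0.6 0 0 0 0; 0.6 0 0 0 0; 0.6 0 0 20 0; 0.6 0 0 50 0; 0.6 0 0 85 0; 0.6 0 0 115 0; 0.6 0 0 115 0"}}

```text
time: 4.05
ee_pos: [0.5285, 0.1835, 0.2378]
tcp_rot: [-179.7, 0.4, -117.9]
wrist_force: [1.4, -0.3, 1.2]
opening: 0.0508
```

{"op": "play_rows", "data": {"commands": "0.6 -13 -28 0 -6; 0.6 -26 -56 0 -12; 0.6 -39 -84 0 -18; 0.6 -52 -112 0 -25; 0.6 -65 -140 0 -32; 0.6 -78 -175 0 -38; 0.6 -91 -210 0 -44; 0.6 -110 -240 0 -50; 0.6 -128 -282 0 -56; 0.6 -128 -282 0 -62"}}

```text
time: 4.88
ee_pos: [0.3969, -0.1032, 0.2317]
tcp_rot: [-179.9, 0.0, 179.6]
wrist_force: [1.0, -0.8, 0.1]
opening: 0.0515
```

```bash
python3 - <<'E'
from ov import *
t=camera('top')[:,:,::-1]; s=camera('scene')[:,:,::-1]
cv2.imwrite("pics/top4.png",t);cv2.imwrite("pics/scene4.png",s)
ov('scene',s,(260,420,180,300),5,"pics/os4.png",(.5275,.182),62.0,182)
ov('top',t,(205,355,105,255),4,"pics/ot4.png",(.5275,.182),62.0,182)
print(get_obs()['tcp_rot'],get_obs()['ee_pos'])
E
```

```text
[-1.79997964e+02  4.96330060e-02  1.79787153e+02] [ 0.39859328 -0.10044369  0.23156448]
```

View pics/os4.png

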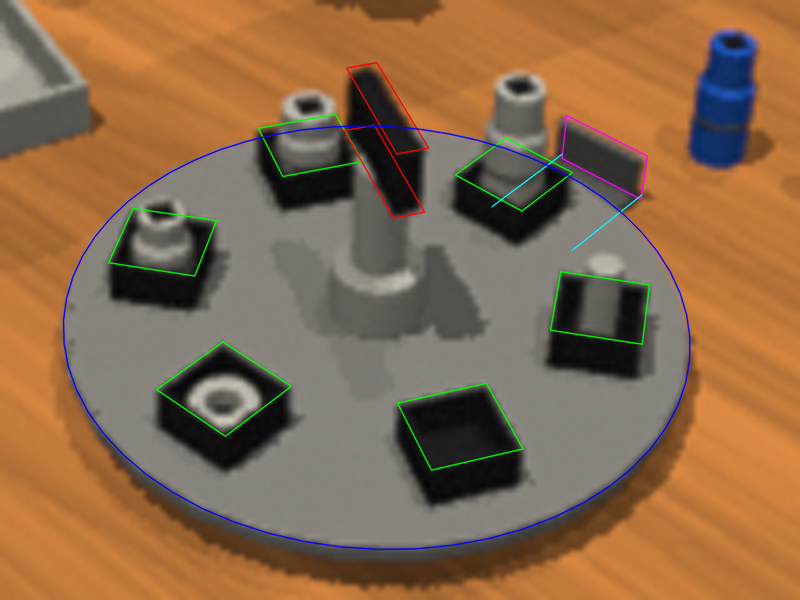

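View pics/ot4.png

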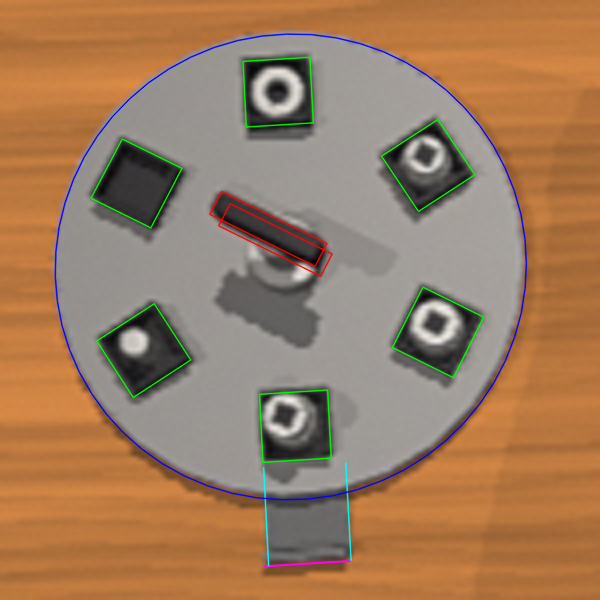

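```bash
python3 - <<'E'
from h import *
print(tri({'top':(205+287/4-.4,105+415/4-.4),'scene':(260+521/5-.4,180+87/5-.4)}))
# tray
P=[ray('top',360+x/5-.4,90+y/5-.4,.03)[:2] for x,y in [(157,47),(390,107),(285,492),(52,432)]]
print(np.mean(P,0))
E
```

```text
(array([0.4290847 , 0.17825127, 0.10058767]), array([-0.27404639,  0.21985641, -0.36527612, -0.01999131]))
[ 0.58517216 -0.12533244]
```

{"op": "play_rows", "data": {"commands": "0.6 3 28 0 0; 0.6 6 62 0 0; 0.6 9 97 0 0; 0.6 12 132 0 0; 0.6 15 167 0 0; 0.6 18 202 0 0; 0.6 22 235 0 0; 0.6 26 262 0 0; 0.6 30 279 0 0; 0.6 30 279 0 0"}}

```text
time: 5.82
ee_pos: [0.429, 0.1841, 0.2305]
tcp_rot: [180.0, -0.1, -179.4]
wrist_force: [0.0, -0.0, -0.4]
opening: 0.0512
```

{"op": "play_rows", "data": {"commands": "0.6 0 0 -20 0; 0.6 0 0 -50 0; 0.6 0 0 -80 0; 0.6 0 0 -105 0; 0.6 0 0 -115 0; 0.6 0 0 -115 0"}}

```text
time: 6.32
ee_pos: [0.4277, 0.1798, 0.1141]
tcp_rot: [-179.9, -0.2, -179.7]
wrist_force: [0.5, 0.9, 0.7]
opening: 0.0514
```

```bash
python3 - <<'E'
from ov import *
s=camera('scene')[:,:,::-1]
cv2.imwrite("pics/s5.png",cv2.resize(s[150:250,310:430],None,fx=6,fy=6,interpolation=2))
o=get_obs();print(o['tcp_rot'],o['ee_pos'],o['wrist_force'])
E
```

```text
[-1.79972831e+02 -7.68303729e-02 -1.79772714e+02] [0.42857521 0.18007599 0.11609089] [ 0.71400485 -0.25018125  1.18113052]
```

View pics/s5.png

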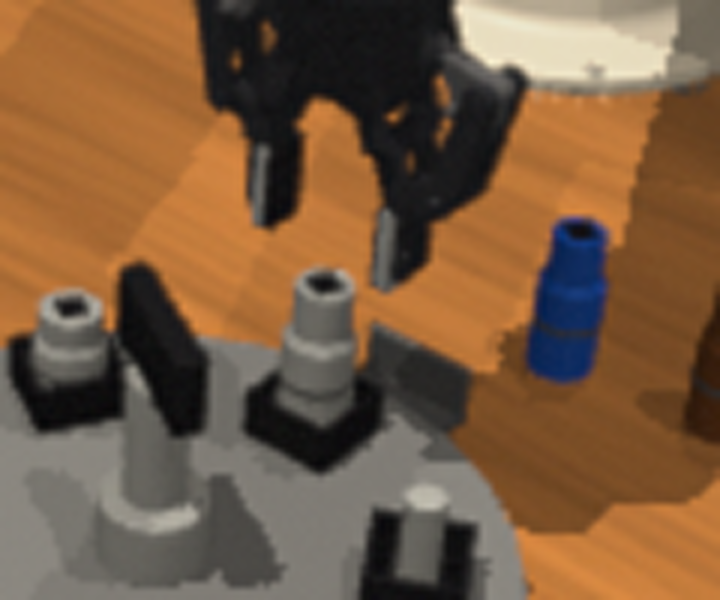

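{"op": "play_rows", "data": {"commands": "0.6 0 -1.5 -12 0; 0.6 0 -1.5 -25 0; 0.6 0 -1.5 -37 0; 0.6 0 -1.5 -37 0; 0.2 0 -1.5 -37 0; 0.2 0 -1.5 -37 0; 0.2 0 -1.5 -37 0; 0.2 0 -1.5 -37 0; 0.2 0 -1.5 -37 0; 0.2 0 -1.5 -37 0", "force": 50}}

```text
time: 7.2
ee_pos: [0.4297, 0.1786, 0.0803]
tcp_rot: [180.0, 0.1, -179.9]
wrist_force: [0.1, -0.2, 6.4]
opening: 0.0223
```

{"op": "play_rows", "data": {"commands": "0.2 0 0 5 0; 0.2 0 0 15 0; 0.2 0 0 30 0; 0.2 0 0 50 0; 0.2 0 0 70 0; 0.2 0 0 90 0; 0.2 0 0 100 0; 0.2 0 0 100 0", "force": 50}}

```text
time: 7.87
ee_pos: [0.43, 0.1788, 0.1818]
tcp_rot: [179.9, 0.2, -179.9]
wrist_force: [0.8, -0.8, -1.8]
opening: 0.0221
```

```bash
python3 - <<'E'
from ov import *
s=camera('scene')[:,:,::-1]
cv2.imwrite("pics/s6.png",cv2.resize(s[130:230,310:430],None,fx=6,fy=6,interpolation=2))
o=get_obs();print(o['tcp_rot'],o['ee_pos'],o['wrist_force'])
E
```

```text
[ 1.79967688e+02  8.56117686e-02 -1.79894888e+02] [0.42961035 0.17859269 0.18007563] [-0.60447403  0.0885944  -3.35292823]
```

View pics/s6.png

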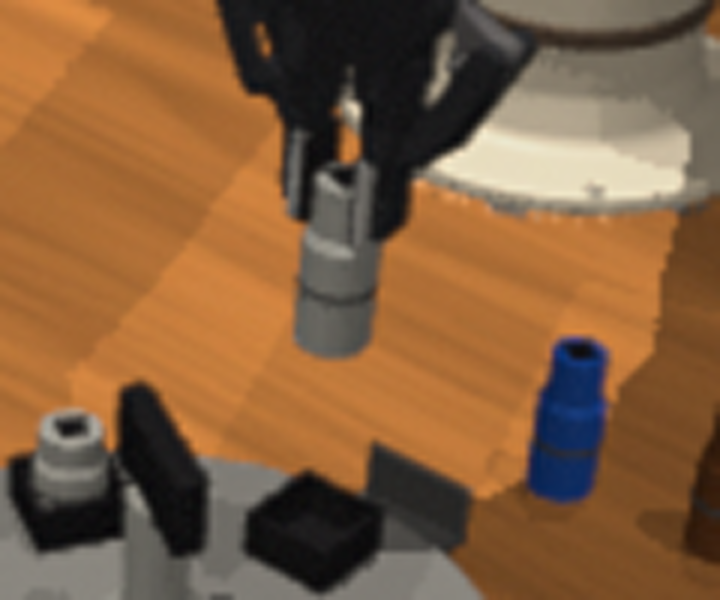

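{"op": "play_rows", "data": {"commands": "0.2 3 -15 0 0; 0.2 12 -40 0 0; 0.2 28 -72 0 0; 0.2 46 -106 0 0; 0.2 66 -142 0 0; 0.2 88 -180 0 0; 0.2 110 -217 0 0; 0.2 130 -255 0 0; 0.2 146 -285 0 0; 0.2 155 -303 0 0"}}

```text
time: 8.75
ee_pos: [0.5848, -0.1282, 0.1767]
tcp_rot: [-180.0, -0.1, 180.0]
wrist_force: [0.8, -0.2, -1.7]
opening: 0.0221
```

{"op": "play_rows", "data": {"commands": "0.2 0 0 0 0; 0.2 0 0 -20 0; 0.2 0 0 -50 0; 0.2 0 0 -80 0; 0.2 0 0 -100 0; 0.2 0 0 -112 0; 0.2 0 0 -112 0; 0.2 0 0 -112 0"}}

```text
time: 9.42
ee_pos: [0.5837, -0.1242, 0.0671]
tcp_rot: [180.0, -0.1, -179.9]
wrist_force: [0.5, 0.0, -0.6]
opening: 0.0223
```

```bash
python3 - <<'E'
from ov import *
s=camera('scene')[:,:,::-1]
cv2.imwrite("pics/s7.png",cv2.resize(s[110:230,160:300],None,fx=5,fy=5,interpolation=2))
o=get_obs();print(o['tcp_rot'],o['ee_pos'],o['wrist_force'])
E
```

```text
[-1.79990056e+02  5.01902000e-02 -1.79882265e+02] [ 0.58447064 -0.12444075  0.06824517] [-0.02073814  0.5536458  -0.7973672 ]
```

View pics/s7.png

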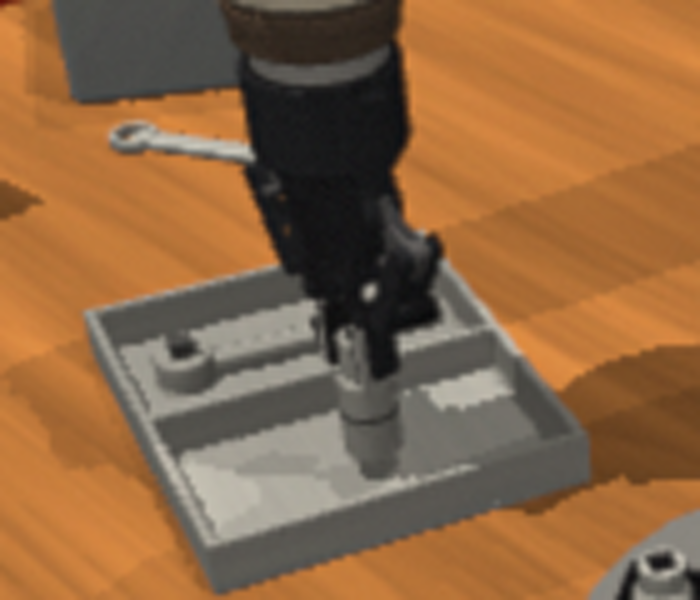

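{"op": "play_rows", "data": {"commands": "0.2 0 0 -3 0; 0.2 0 0 -6 0; 0.2 0 0 -9 0; 0.2 0 0 -11 0; 0.2 0 0 -12 0; 0.2 0 0 -12 0; 0.2 0 0 -12 0"}}

```text
time: 10.05
ee_pos: [0.5841, -0.1246, 0.0553]
tcp_rot: [180.0, -0.0, -179.9]
wrist_force: [-0.5, 0.6, -1.7]
opening: 0.0224
```

{"op": "play_rows", "data": {"commands": "0.2 0 0 -0.5 0; 0.2 0 0 -1 0; 0.2 0 0 -1 0"}}

```text
time: 10.3
ee_pos: [0.5843, -0.1246, 0.0545]
tcp_rot: [-180.0, 0.0, -179.9]
wrist_force: [-0.7, -1.3, -1.4]
opening: 0.0222
```

{"op": "play_rows", "data": {"commands": "0.2 0 0 -0.5 0; 0.2 0 0 -1 0; 0.2 0 0 -1 0; 0.2 0 0 -1 0"}}

```text
time: 10.63
ee_pos: [0.5846, -0.1247, 0.0544]
tcp_rot: [-180.0, 0.1, -179.9]
wrist_force: [-1.9, -0.5, 5.5]
opening: 0.0223
```

```bash
python3 - <<'E'
from workcell import *
o=get_obs();print(o['ee_pos'],o['wrist_force'])
E
```

```text
[ 0.58455514 -0.12468727  0.05436626] [-1.86714007 -0.53067403  5.51942888]
```

{"op": "play_rows", "data": {"commands": "0.3 0 0 0 0; 0.4 0 0 0 0; 0.5 0 0 0 0; 0.6 0 0 0 0; 0.6 0 0 0 0; 0.6 0 0 0 0; 0.6 0 0 10 0; 0.6 0 0 30 0; 0.6 0 0 60 0; 0.6 0 0 95 0", "force": 20}}

```text
time: 11.47
ee_pos: [0.5832, -0.1244, 0.1486]
tcp_rot: [180.0, -0.2, -179.9]
wrist_force: [1.4, 0.1, 0.6]
opening: 0.051
```

{"op": "play_rows", "data": {"commands": "0.6 -20 10 35 0; 0.6 -50 30 50 0; 0.6 -80 50 50 0; 0.6 -110 70 50 0; 0.6 -140 90 50 0; 0.6 -170 110 50 0; 0.6 -200 120 50 0; 0.6 -200 120 50 0; 0.6 -200 120 50 0"}}

```text
time: 12.22
ee_pos: [0.3835, -0.0041, 0.1997]
tcp_rot: [-180.0, 0.2, -179.8]
wrist_force: [1.1, 0.2, 0.4]
opening: 0.0513
```

```bash
python3 - <<'E'
from ov import *
t=camera('top')[:,:,::-1]; s=camera('scene')[:,:,::-1]
cv2.imwrite("pics/s8.png",cv2.resize(s[130:310,160:420],None,fx=3,fy=3,interpolation=2))
cv2.imwrite("pics/t8.png",cv2.resize(t[90:260,200:500],None,fx=2.6,fy=2.6,interpolation=2))
o=get_obs();print(o['time'],o['ee_pos'],o['wrist_force'])
E
```

```text
12.3167 [ 0.38467688 -0.00466265  0.19900104] [-0.12110485 -0.11188467  0.28922695]
```

View pics/s8.png

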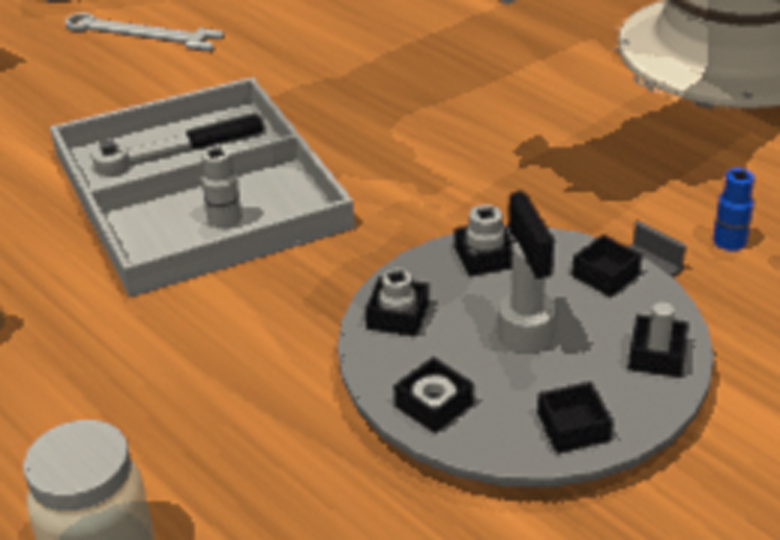

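View pics/t8.png

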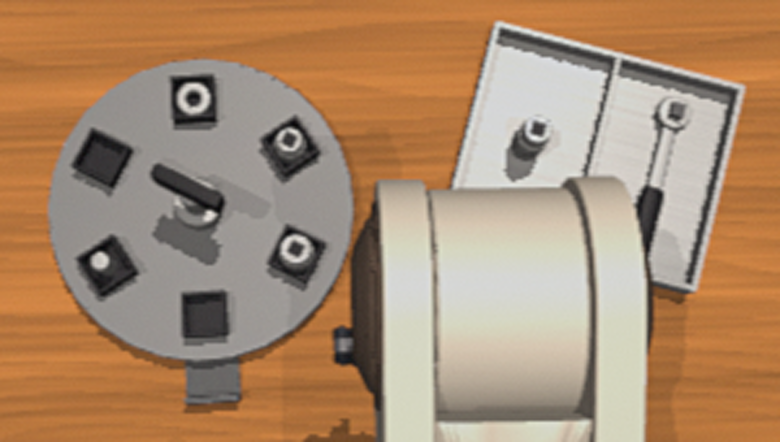

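The socket stands upright in the empty half, and its emptied pocket (crop pixel 205,315) is over the tongue (crop pixel 213,382). The gripper is clear of everything.

```bash
python3 -c "
from workcell import *
print(job_done())"
```

```text
the job is handed in; nothing more can be done
None
```

The job is done and handed in at about 12 s of the 48 s allowed. I turned the carousel about 41.5° by its handle and let go. Then I lifted out the long spark-plug socket and lowered it into the empty half of the tray until it touched (about 5.5 N), and only then opened the gripper.

- **Socket:** the last pictures show it upright near the middle of the empty half, with nothing knocked over and the gripper clear.
- **Carousel:** its emptied pocket stayed over the tongue after release. My tongue readings differed slightly (about 180–182.6°). I set the pocket to 182°, so the pocket could be off the tongue's line by about 1–2°.

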